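# Lay the trimmer in its extending cradle and collapse the cradle one hole

### The arm

A 6-joint arm with a two-finger parallel gripper is mounted at the origin on the work surface. World frame = base frame: x ahead of the robot, y to its left, z up, the work surface at z = 0. Lengths are in m, angles in degrees, forces in N, time in s.
With the tool pointing down it reaches from about 0.35 to 0.975 m from the base axis. Payload 4.9 kg.
Tool frame: the origin (TCP) lies midway between the tips of the shut fingers; the grasp point (between the pads) lies manip.hold_point_z behind it (manip.hold_point_z is the distance from the TCP to the grasp point, in m); z points along the fingers, y is the line along which they close (so a half turn about z gives the same grasp; the last joint's range is limited). The gripper opens to 85 mm and grips with 20 to 120 N. Pads are 22 mm wide; open, the fingers measure 114 mm over their backs; the gripper's body (76 mm by 85 mm) begins 54 mm behind the grasp point. The pads swing forward as they close: fully open they stand 13 mm farther back than shut.
Start: joints at [59.244, 3.019, 92.412, -0, 84.569, -6.818], TCP at [0.254, 0.571, 0.231] pointing down, gripper open.
Joint ranges: [-172.51, 172.51], [-57.92, 126.97], [3.15, 148.05], [-58.71, 238.71], [5.1, 150.11], [-179.66, 179.66]. Speed limits (degrees/s): [147.25, 147.25, 180, 180, 180, 180].

### API

Orientations are given as a 3x3 rotation matrix whose columns are the frame's x, y, z axes.
In Python, from plant import monitor, vision, manip gives the robot as it stands.
- The arm moves only by the tool creep_tool, called as a command line: name --argument value ..., lists and objects as JSON in quotes. Schema: {"type":"object","properties":{"rows":{"type":"object","properties":{"dx":{"type":"array","items":{"type":"number"},"minItems":1,"maxItems":12},"dy":{"type":"array","items":{"type":"number"},"minItems":1,"maxItems":12},"dz":{"type":"array","items":{"type":"number"},"minItems":1,"maxItems":12},"yaw":{"type":"array","items":{"type":"number"},"minItems":1,"maxItems":12}},"additionalProperties":false,"required":["dx","dy","dz","yaw"]},"finger_gap":{"type":"number"},"grip_n":{"type":"number"},"only":{"type":"string"},"quiet":{"type":"boolean"},"lines":{"type":"string"}},"required":["rows"],"additionalProperties":false}. rows is an object with one list for each field, all of the same length, 1 to 12, a row being the entries at one place: dx, dy, dz (the shift in m), yaw (a turn about the tool's z in degrees); each row is the pose to reach, as a shift and turn from the pose commanded when the call began, along the tool's axes at that moment; what a row does not reach only later rows make up. A row lasts 1/10 s, in which the tool goes at most 0.05 m and 8.59 degrees, less where a joint would pass 70% of its speed; a pose out of reach is approached as far as the arm can. finger_gap is the opening from 0.0 (shut) to 1.0 (fully open), set as the call begins (left out keeps the last). The fingers move at their own pace and stop on an object; grip_n is the grip in N (left out, the last holds). Time passes only in rows, so rows that do not move let the fingers close. The tool returns the time, the measured TCP pose, the force, the opening and the grip force at its end. only (a regular expression) keeps the lines of the reply that match it, lines (a string "A,B") keeps lines A to B, and quiet returns only ok. Input that does not fit is refused with a message, and nothing moves.
- monitor.get_obs(): the state, without advancing time (a new reading comes with each control period).
- vision.camera(name): name is "side" or "top" or "wrist"; returns (picture, depth): 384x512x3 uint8, red, green, blue; 384x512 float32, m along the optical axis (not along the pixel's ray), 0 where there is no reading.
- vision.camera_info(name): a dict with "intrinsics" (3x3 intrinsics, pixels), "dist" ([k1, k2, p1, p2, k3] as OpenCV has them; the pictures are not rectified), "world_from_camera" (4x4, takes a point from camera to world coordinates). Camera axes: x right, y down, z forward; pixel columns grow to the right and rows downward; lengths in m; the calibration is good to about 2 mm. A picture is of the moment at which its call begins: read the wrist's pose just before it. camera_info takes no time and is no camera call; for the wrist camera it gives the pose at the moment of the call.
- manip.sign_off(): hands the job in; it is judged then, once.
The state is a dict: "t": time; "qpos": joint angles; "qd": joint speeds; "joint_torque": joint torques, N m; "tool_pos": TCP position; "eef_rot": TCP orientation; "force": force on the tool from outside, world axes, zero at the start; "torque": the same for the moment, N m; "gripper_width": opening from 0.0 (shut) to 1.0 (fully open); "gripper_force": force on a finger pad.
Only numpy, scipy, OpenCV 4.12 (cv2) and the standard library are available. Lean on these libraries where they do the work, as an engineer would, in place of code of your own. Each camera call takes 0.05 s, during which the arm holds its last target. There are 200 camera calls.

### The job

Gently lay the black trimmer in the two saddles of the extending cradle, either way round, and let go of it. Then press the sprung button on the telescoping tube and slide the sleeve in, without forcing it, until the button springs fully out in the next hole, so that the end cheeks hold the trimmer more closely. Leave the other things on the shelf where they are.

Things in the scene. Friction and masses are not known exactly. Their poses are not given: they have to be found in the camera images.
- cradle: Extending trimmer cradle fixed to the shelf, base plate 145 x 277 x 8 mm; origin on the shelf surface, z up, long direction = y. Trimmer lies on the line x -37.5 mm; a level 22 mm aluminium tube runs on the line x +42.5 mm, centre 30 mm up. Over its +y end goes a 29 mm black sleeve with the button, thumb stop and sliding end cheek. Collapsing moves these to -y.
- saddle_mid (a point): Where the middle of the trimmer's underside goes: cradle x -37.5, y -42 mm, 22 mm above the shelf = height of the floor of the two saddles, which lie 55 mm to either side along y, each 25 mm long, walls 44 mm apart inside and rising 14 mm above the floor. Between the saddles only the base plate (top 8 mm up) lies below. Axes as the cradle's.
- fixed_cheek (a point): Middle of the top edge, inner face, of the fixed wooden end cheek (cradle y -135 mm, 60 mm above the shelf). Axes as the cradle's.
- sliding_cheek (a point): Middle of the top edge, inner face, of the sliding wooden end cheek, 59 mm above the shelf; at cradle y +112 mm when extended, moves with the sleeve. Axes as the cradle's.
- button_top (a point): Centre of the top face of the sprung button: grey plate 28 mm (x) by 34 mm (y) on the sleeve, top 64 mm above the shelf when out; travels with the sleeve. Pressed straight down; spring 2.3 N at the start, 8.3 N at the full 8 mm; its catch leaves the hole at about 4.5 mm (5.6 N). Pressed harder it only bottoms. Axes as the cradle's.
- thumb_stop (a point): Middle of the top edge of the thumb stop's face that looks to the button (+y): upright black plate on the sleeve, 34 mm wide, 6 mm thick, face 21 mm to the -y side of the button's centre, top 89 mm above the shelf (25 mm above the button). Push it towards the cradle's -y to slide the sleeve in; over 20 N in all strains it. Axes as the cradle's.
- slider (a joint): Collapse of the sleeve, m: 0 extended (caught in the first hole, 1.5 mm play), max 0.073 (too far). Next hole somewhere in 0.033 to 0.057 (1.5 mm play), differs each time: dark 8 mm dot on the bare tube, that far to -y of the button at the start; find it by feel. With the button held down the sleeve slides past it; with it let up the sleeve slides (about 3 N) until caught, then blocks both ways.
- button (a joint): How far the button is pressed, m: 0 fully out (caught in a hole), about 0.0045 when let up between two holes (its catch rubs inside the tube and springs out by itself when it meets a hole), 0.008 fully pressed.
- trimmer: Cylindrical black trimmer, lying, 32 mm thick, 170 mm long along its x, steel blade at the +x end, flat rubber foot underneath 22 mm wide, about 160 g, balanced near the middle; origin at the centre of its underside, axis 16 mm above it.
- soap_dish: Bystander: white round ceramic soap dish with a bar of soap, 108 mm across, 24 mm high; origin at the centre of its underside.
- beard_brush: Bystander: beech beard brush lying bristles down, 48 x 120 x 36 mm, long along its y; origin at the centre of its underside.
- comb_clip: Bystander: metal spring clip holding two black guard combs, 50 x 36 x 36 mm; origin at the centre of its underside.
- acrylic_box: Bystander: clear acrylic box with its white snap latch closed, 82 x 112 x 51 mm; origin at the centre of its underside.
- oil_bottle: Bystander: small amber bottle with a black cap, 36 mm across, 85 mm high; origin at the centre of its underside.
- balm_jar: Bystander: amber jar with a metal lid, 60 mm across, 40 mm high; origin at the centre of its underside.
- pocket_comb: Bystander: dark wooden pocket comb lying flat, 26 x 120 x 5 mm, long along its y; origin at the centre of its underside.
There are look-alikes about, which are no part of the job. What is shaped like the trimmer but purple or turquoise is not meant.

How it is judged:
By the outcome, as a careful person would: the job done as asked, in the order asked, and still so for the second after the job is handed in, with the robot touching nothing.
It also fails if it takes over 46 s, if anything falls off the work surface, if the arm or the gripper's body presses on something with over 40 N, if the wrist force passes 120 N, or if a joint passes its speed limit or range.

## Working session

There is one attempt and no reset: what is moved stays moved. The work goes in short steps, Python scripts to look and compute and a tool call to move; the robot and the scene stay as the last step left them, time stands still between calls to the robot, and variables do not carry over. Pictures are saved under pics/ and viewed, at most 10 in all, crops included, and the job is handed in when it is done.

```bash
mkdir -p pics; ls; cat > h.py <<'E'
import numpy as np, cv2
from plant import monitor, vision, manip
def snap(n,f):
    im,d=vision.camera(n); i=vision.camera_info(n); np.savez('pics/'+f+'.npz',im=im,d=d,K=i["intrinsics"],D=np.array(i["dist"]),T=i["world_from_camera"])
    cv2.imwrite('pics/'+f+'.png',im[:,:,::-1]); return im,d
def cloud(f):
    z=np.load('pics/'+f+'.npz'); K,D,T,d=np.array(z['K']),z['D'],np.array(z['T']),z['d']
    v,u=np.mgrid[0:384,0:512]; p=cv2.undistortPoints(np.stack([u,v],-1).reshape(-1,1,2).astype(np.float64),K,D).reshape(384,512,2)
    P=np.dstack([p*d[...,None],d]); W=P@T[:3,:3].T+T[:3,3]; W[d==0]=np.nan
    return z['im'],W
E
python3 - <<'E'
from h import *
snap('top','top0'); snap('side','side0'); snap('wrist','wrist0')
a=[cv2.imread(f'pics/{n}0.png') for n in('top','side')]
o=monitor.get_obs(); print(o['t'],o['eef_rot'],manip.hold_point_z,o['force'])
cv2.imwrite('pics/t0.png',cv2.resize(a[0],(800,600)))
E
```

```text
pics
0.15 [[-9.13994383e-01  4.05725965e-01 -8.42165353e-04]
 [ 4.05726792e-01  9.13993307e-01 -1.41578639e-03]
 [ 1.95312198e-04 -1.63570985e-03 -9.99998643e-01]] 0.0187 [-0.8740669  -0.49103608 -0.73905471]
```

View pics/t0.png

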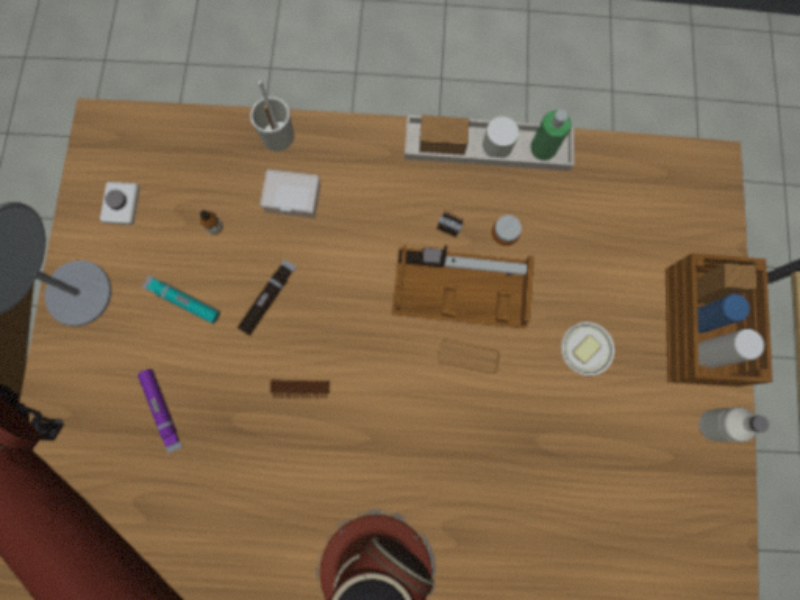

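View pics/side0.png

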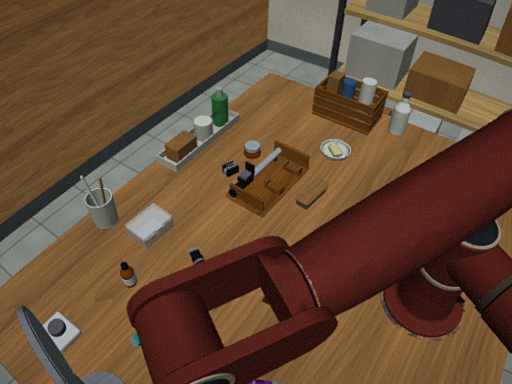

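The top picture (800x600) shows three trimmer shapes: turquoise (181,300), purple (160,410) and black with a steel blade (267,297). The black one fits the description. The cradle is at (465,285), with the sleeve and button at its left end (430,257). I'll confirm these in an enlarged crop and measure.

```bash
python3 - <<'E'
from h import *
im,W=cloud('top0')
c=im[145:225,140:350,::-1]
cv2.imwrite('pics/c0.png',cv2.resize(c,None,fx=3.8,fy=3.8,interpolation=cv2.INTER_CUBIC))
def w(u,v): return W[int(v*.64),int(u*.64)].round(4)
for n,p in dict(table=(330,320),trim=(267,297),blade=(288,267),tail=(245,330)).items(): print(n,w(*p))
# trimmer: points above 12mm in area
reg=np.zeros(W.shape[:2],bool); reg[160:220,148:194]=1
m=reg&(W[...,2]>.010); P=W[m]; print(len(P),P.min(0),P.max(0))
r=cv2.minAreaRect((P[:,:2]*1000).astype(np.float32)); print('trim',r, np.median(P[:,2]),P[:,2].max())
reg=np.zeros(W.shape[:2],bool); reg[152:214,246:346]=1
m=reg&(W[...,2]>.005); n,l,s,_=cv2.connectedComponentsWithStats(m.astype(np.uint8)); k=1+s[1:,4].argmax(); P=W[l==k]
print('cradle',len(P),cv2.minAreaRect((P[:,:2]*1000).astype(np.float32)))
for a,b in ((.006,.012),(.03,.05),(.05,.07),(.075,.1)):
    Q=P[(P[:,2]>a)&(P[:,2]<b)]
    if len(Q)>3: print(a,b,len(Q),Q.mean(0),cv2.minAreaRect((Q[:,:2]*1000).astype(np.float32)))
print(np.array(monitor.get_obs()['tool_pos']))
E
```

```text
table [ 0.4844  0.1286 -0.0039]
trim [0.5137 0.2577 0.0319]
blade [0.584  0.2221 0.0218]
tail [0.4443 0.2945 0.0304]
512 [0.43801741 0.2097319  0.01055414] [0.59991928 0.31019288 0.03798445]
trim ((518.695556640625, 259.5369873046875), (33.679203033447266, 168.96499633789062), 62.50436019897461) 0.027525346052129307 0.037984445288903546
cradle 3415 ((569.5370483398438, -136.34376525878906), (279.9046936035156, 148.3185272216797), 88.28170776367188)
0.006 0.012 1668 [ 0.55921424 -0.13009895  0.00846263] ((569.1448974609375, -136.33200073242188), (279.9046936035156, 147.53390502929688), 88.28170776367188)
0.03 0.05 605 [ 0.5959247  -0.15119912  0.03871658] ((567.8858032226562, -134.62887573242188), (271.276123046875, 128.01553344726562), 87.44561767578125)
0.05 0.07 394 [ 0.58337056 -0.13033163  0.05908873] ((567.43359375, -138.5567626953125), (264.7757263183594, 131.91717529296875), 87.92765045166016)
0.075 0.1 25 [ 0.61524325 -0.09158752  0.08711109] ((616.5602416992188, -92.09737396240234), (5.7799553871154785, 32.27615737915039), 86.04279327392578)
[0.25334505 0.57080413 0.2303254 ]
```

View pics/c0.png

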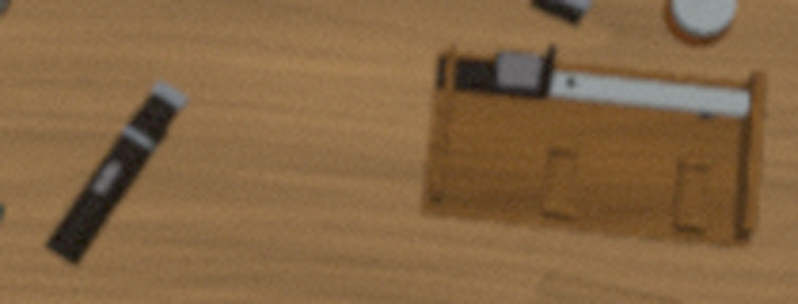

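The crop confirms the black trimmer with a steel blade, its axis at about -27° in the world. The cradle has its sleeve towards world +y, and the dot is visible on the tube right by the thumb stop. I'll move over the trimmer for a wrist look.

creep_tool --rows '{"dx":[-0.04,-0.08,-0.12,-0.16,-0.2,-0.24,-0.28,-0.325,-0.368,-0.368],"dy":[-0.02,-0.04,-0.06,-0.08,-0.1,-0.12,-0.14,-0.16,-0.178,-0.178],"dz":[0.005,0.01,0.02,0.03,0.04,0.05,0.06,0.07,0.08,0.08],"yaw":[0,0,0,1,1,2,3,3.4,3.4,3.4]}' --finger_gap 1.0

```text
t: 1.15
tool_pos: [0.5196, 0.2549, 0.1493]
eef_rot: [[-0.885, 0.465, -0.002], [0.465, 0.885, -0.002], [0.001, -0.003, -1.0]]
force: [-0.3, 0.1, -0.6]
gripper_width: 1.002
gripper_force: 0.0
```

```bash
python3 - <<'E'
from h import *
o=monitor.get_obs(); print(o['qd'],o['eef_rot'])
snap('wrist','w1')
i=vision.camera_info('wrist'); T=np.eye(4);T[:3,:3]=o['eef_rot'];T[:3,3]=o['tool_pos']; print(np.linalg.inv(T)@i['world_from_camera'])
im,W=cloud('w1'); print(W[...,2][~np.isnan(W[...,2])][::20000])
m=(W[...,2]>.010)&(W[...,2]<.045)&(np.hypot(W[...,0]-.515,W[...,1]-.258)<.1)
P=W[m]; print(len(P),cv2.minAreaRect((P[:,:2]*1000).astype(np.float32)),np.nanpercentile(P[:,2],[50,99]))
E
```

```text
[ 4.25597178 -1.5969083   0.51257302  3.096212    1.92920772  2.49597894] [[-8.85485065e-01  4.64663644e-01 -1.97413109e-03]
 [ 4.64667364e-01  8.85482236e-01 -2.33458943e-03]
 [ 6.63259181e-04 -2.98455836e-03 -9.99995326e-01]]
[[ 2.17728828e-03 -9.51114783e-01 -3.08829934e-01  8.26812705e-02]
 [ 9.99996820e-01  1.67795580e-03  1.88243664e-03  5.00325337e-04]
 [-1.27221034e-03 -3.08833051e-01  9.51115413e-01 -1.43772758e-01]
 [ 0.00000000e+00  0.00000000e+00  0.00000000e+00  1.00000000e+00]]
[0.00053426 0.00639752 0.0014168  0.00277751 0.0014959  0.00045362
 0.00104122 0.0007379  0.21192062 0.22816289]
5459 ((514.0082397460938, 262.65875244140625), (32.37207794189453, 169.36346435546875), 62.10554885864258) [0.03029006 0.03559591]
```

View pics/w1.png

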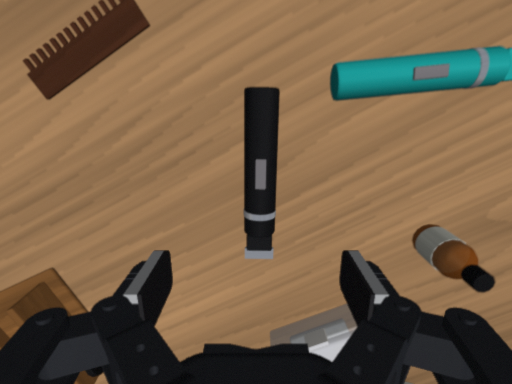

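The wrist view shows the black trimmer upright at column 261, rows 87 to 258, centred along the grip's closing line. I'll descend part way, let it settle and measure again.

creep_tool --rows '{"dx":[0.003,0.005,0.005,0.005],"dy":[0.001,0.001,0.001,0.001],"dz":[0.04,0.08,0.08,0.08],"yaw":[0,0,0,0]}'

```text
t: 1.6
tool_pos: [0.5127, 0.2631, 0.0712]
eef_rot: [[-0.889, 0.458, -0.002], [0.458, 0.889, -0.0], [0.001, -0.001, -1.0]]
force: [0.8, -0.3, 0.8]
gripper_width: 0.998
gripper_force: 0.0
```

```bash
python3 - <<'E'
from h import *
o=monitor.get_obs(); print(o['tool_pos'],abs(np.array(o['qd'])).max())
snap('wrist','w2')
im,W=cloud('w2')
m=(W[...,2]>.010)&(W[...,2]<.045)&(np.hypot(W[...,0]-.515,W[...,1]-.258)<.1)
P=W[m]; print(len(P),cv2.minAreaRect((P[:,:2]*1000).astype(np.float32)))
im,W=cloud('w1'); t=W[200:330,300:330].reshape(-1,3); print(np.nanmedian(t,0))
E
```

```text
[0.5127315  0.26309149 0.07124855] 3.0563043483607863
9502 ((517.4480590820312, 261.0924987792969), (32.201087951660156, 170.40298461914062), 61.26701736450195)
[0.63467065 0.27116656 0.00106167]
```

creep_tool --rows '{"dx":[-0.003,-0.003,-0.003,-0.003],"dy":[0,0,0,0],"dz":[0.035,0.06,0.069,0.069],"yaw":[1,1,1,1]}'

```text
t: 2.05
tool_pos: [0.5167, 0.2614, 0.003]
eef_rot: [[-0.88, 0.474, 0.0], [0.474, 0.88, 0.0], [-0.0, 0.0, -1.0]]
force: [-0.6, -0.5, 0.1]
gripper_width: 1.004
gripper_force: 0.0
```

creep_tool --rows '{"dx":[0,0,0,0,0,0,0],"dy":[0,0,0,0,0,0,0],"dz":[0,0,0,0,0,0,0],"yaw":[0,0,0,0,0,0,0]}' --finger_gap 0.0 --grip_n 35

```text
t: 2.75
tool_pos: [0.5173, 0.2614, 0.0037]
eef_rot: [[-0.88, 0.475, 0.002], [0.475, 0.88, 0.001], [-0.001, 0.001, -1.0]]
force: [-0.3, -1.0, 6.8]
gripper_width: 0.36
gripper_force: 35.2
```

creep_tool --rows '{"dx":[0,0,0,-0.02,-0.045,-0.07,-0.095,-0.12,-0.145,-0.17,-0.195,-0.2195],"dy":[0,0,0,-0.035,-0.078,-0.12,-0.163,-0.206,-0.249,-0.292,-0.335,-0.379],"dz":[-0.03,-0.07,-0.11,-0.14,-0.158,-0.158,-0.158,-0.158,-0.158,-0.158,-0.158,-0.158],"yaw":[0,0,0,8,16,24,32,40,48,56,63.6,63.6]}'

```text
t: 3.95
tool_pos: [0.529, -0.1777, 0.1597]
eef_rot: [[0.036, 0.999, -0.0], [0.999, -0.036, 0.0], [0.0, -0.0, -1.0]]
force: [1.4, 0.7, 0.2]
gripper_width: 0.358
gripper_force: 35.4
```

creep_tool --rows '{"dx":[0,0,0],"dy":[0,0,0],"dz":[0,0,0],"yaw":[0,0,0]}'

```text
t: 4.25
tool_pos: [0.5293, -0.1749, 0.1596]
eef_rot: [[0.033, 0.999, -0.001], [0.999, -0.033, 0.001], [0.001, -0.001, -1.0]]
force: [-0.1, -0.4, -0.4]
gripper_width: 0.361
gripper_force: 35.4
```

```bash
python3 - <<'E'
from h import *
o=monitor.get_obs(); print(o['tool_pos'],abs(np.array(o['qd'])).max())
snap('wrist','w3'); snap('top','top3')
im,W=cloud('top0')
def fit(m,n):
    P=W[m]; l=cv2.fitLine((P[:,:2]*1000).astype(np.float32),cv2.DIST_HUBER,0,.01,.01).ravel(); print(n,len(P),l, np.degrees(np.arctan2(l[0],l[1])))
z=W[...,2]
v,u=np.mgrid[0:384,0:512]
bright=(im.min(2)>140)&(z>.02)&(z<.06)&(u>280)&(u<340)&(v>160)&(v<178); fit(bright,'tube')
# base-plate front/back/left/right edges
m=(z>.004)&(u>246)&(u<346)&(v>152)&(v<214); n,l,s,_=cv2.connectedComponentsWithStats(m.astype(np.uint8)); C=l==1+s[1:,4].argmax()
P=W[C]; 
for lo in np.arange(-.26,-.01,.03):
    Q=P[(P[:,1]>lo)&(P[:,1]<lo+.03)]; print(round(lo+.015,3),np.percentile(Q[:,0],[1,99]).round(4))
E
```

```text
[ 0.52928929 -0.17490822  0.15962525] 1.1725841789119298
tube 207 [ 3.1457674e-02  9.9950510e-01  6.1020905e+02 -1.8440558e+02] 1.8026892
-0.245 [0.4955 0.6333]
-0.215 [0.4954 0.6352]
-0.185 [0.4972 0.6402]
-0.155 [0.4986 0.6411]
-0.125 [0.4993 0.6424]
-0.095 [0.5014 0.637 ]
-0.065 [0.502  0.6314]
-0.035 [0.5013 0.6439]
-0.005 [0.5038 0.6419]
```

View pics/w3.png

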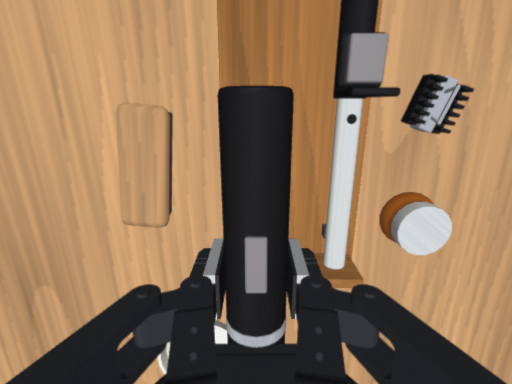

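The wrist picture shows the trimmer held squarely. The button plate is at (367,57), the thumb stop at (367,92) and the dot at (351,119). The base's front edge is at column 218. I'll measure these.

```bash
python3 - <<'E'
from h import *
im,W=cloud('w3'); z=W[...,2]; v,u=np.mgrid[0:384,0:512]
def box(a,b,c,d): return (u>=a)&(u<b)&(v>=c)&(v<d)
t=box(325,365,130,255)&(im.min(2)>150)&(z>.03)&(z<.05); P=W[t]; l=cv2.fitLine((P[:,:2]*1000).astype(np.float32),cv2.DIST_HUBER,0,.01,.01).ravel(); print('tube',len(P),l,P[:,2].max())
for n,b in dict(button=(350,383,40,78),dot=(348,354,116,122),stoptop=(345,390,88,96),base=(225,300,5,75)).items():
    Q=W[box(*b)]; Q=Q[~np.isnan(Q[:,2])]; print(n,np.median(Q,0).round(4),Q.min(0).round(4),Q.max(0).round(4))
b=box(344,390,28,90)&(z>.058)&(z<.069)&(im.min(2)>70); Q=W[b];print('btn',cv2.minAreaRect((Q[:,:2]*1000).astype(np.float32)))
b=(z>.080)&(z<.095)&(u>330)&(v<110); Q=W[b];print('stop',len(Q),Q.mean(0),Q.max(0),Q.min(0))
for r in (10,40,70):
    e=np.where((z[r,180:260]>.004))[0]; print('edge',r,W[r,180+e[0]] if len(e) else None, W[r,214:222,2].round(3))
b=box(212,300,80,330)&(z>.12)&(z<.22)&(im.max(2)<60); Q=W[b]; print('trim far end y',np.percentile(Q[:,1],[1,99]),'x',np.median(Q[:,0]))
E
```

```text
tube 2637 [ 3.5803609e-02  9.9935883e-01  6.0805768e+02 -1.7926175e+02] 0.043968893036647194
button [ 0.6134 -0.068   0.0647] [ 0.6007 -0.0812  0.0623] [ 0.6269 -0.0551  0.0673]
dot [ 0.612  -0.1123  0.0418] [ 0.6096 -0.1145  0.0405] [ 0.6147 -0.1102  0.0432]
stoptop [ 0.6074 -0.0916  0.0892] [ 0.596  -0.0944  0.0471] [ 0.623  -0.0876  0.0917]
base [ 0.538  -0.0429  0.0086] [ 0.5028 -0.0729  0.0056] [ 0.5718 -0.0149  0.0117]
btn ((614.3777465820312, -67.68527221679688), (33.483848571777344, 28.53152847290039), 87.77452087402344)
stop 464 [ 0.61186167 -0.09202048  0.08887935] [ 0.62997221 -0.08873109  0.09165521] [ 0.59598628 -0.09517953  0.08014723]
edge 10 [ 0.49887021 -0.0180785   0.00618514] [0.001 0.    0.001 0.006 0.007 0.01    nan 0.009]
edge 40 [ 0.49801753 -0.04167964  0.00607135] [ 0.001  0.     0.    -0.     0.006  0.008  0.008  0.008]
edge 70 [ 0.49713213 -0.06675445  0.00608205] [0.    0.001 0.001 0.001 0.    0.006 0.007 0.008]
trim far end y [-0.20047192 -0.09052266] x 0.5295841445878722
```

The hole is about 44.5 mm from the button, and the tube line and base edge agree on the trimmer line to about 0.1 mm. Lowering now.

creep_tool --rows '{"dx":[0,0,0,0,0,0,0],"dy":[-0.001,-0.0017,-0.0017,-0.0017,-0.0017,-0.0017,-0.0017],"dz":[0.03,0.07,0.105,0.122,0.126,0.126,0.126],"yaw":[0,0,0,0,0,0,0]}'

```text
t: 5.05
tool_pos: [0.5277, -0.1739, 0.0346]
eef_rot: [[0.034, 0.999, -0.001], [0.999, -0.034, 0.003], [0.003, -0.001, -1.0]]
force: [-1.5, 5.5, -4.2]
gripper_width: 0.362
gripper_force: 35.2
```

creep_tool --rows '{"dx":[0,0,0,0,0,0],"dy":[0,0,0,0,0,0],"dz":[0.003,0.006,0.008,0.009,0.009,0.009],"yaw":[0,0,0,0,0,0]}'

```text
t: 5.65
tool_pos: [0.5288, -0.1741, 0.0282]
eef_rot: [[0.033, 0.999, 0.001], [0.999, -0.033, 0.003], [0.003, 0.001, -1.0]]
force: [-5.4, 9.4, 7.1]
gripper_width: 0.361
gripper_force: 36.6
```

Forces of +9 N in y and 7 N in z came early, so the blade end may be touching the fixed cheek. I'll look.

```bash
python3 - <<'E'
from h import *
snap('wrist','w4'); snap('side','s4')
a=cv2.imread('pics/w4.png'); b=cv2.imread('pics/s4.png')
b=cv2.resize(b[120:230,200:330],(416,352),interpolation=cv2.INTER_CUBIC); a=cv2.resize(a,(384,288))
c=np.zeros((352,800,3),np.uint8); c[:288,:384]=a; c[:,384:]=b; cv2.imwrite('pics/c4.png',c)
o=monitor.get_obs(); print(o['force'],o['torque'],o['tool_pos'])
im,W=cloud('w4'); z=W[...,2]; v,u=np.mgrid[0:384,0:512]
b=(u>200)&(u<310)&(v<330)&(z>.035)&(z<.07)&(im.max(2)<60); Q=W[b]; print('trim +y end',np.percentile(Q[:,1],[.5,50,99.5]),np.median(Q[:,0]))
im,W=cloud('top0');z=W[...,2]; b=(z>.048)&(z<.068)&(abs(W[...,0]-.53)<.02)&(W[...,1]<.02)&(W[...,1]>-.3); Q=W[b]
for s in (Q[:,1]<-.2,Q[:,1]>-.1): print('cheek',s.sum(),np.percentile(Q[s,1],[2,50,98]))
E
```

```text
[-5.70578108  9.71317801  6.69335059] [ 1.35612679  0.82948301 -0.09708672] [ 0.52883915 -0.17412538  0.02823253]
trim +y end [-0.20086634 -0.13433228 -0.0893188 ] 0.5292550126381625
cheek 51 [-0.26810709 -0.26361103 -0.25817257]
cheek 32 [-0.0121559  -0.00870144 -0.00523695]
```

View pics/c4.png

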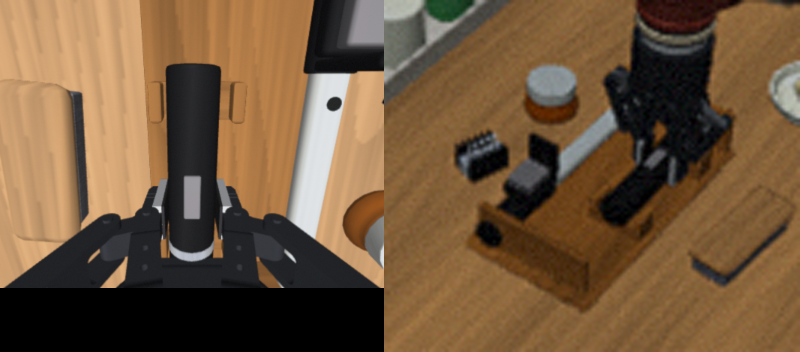

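The trimmer is centred between the saddle walls, but its blade end is against the fixed cheek: that face measures -0.258 and the trimmer end -0.259. I'll check against the saddle itself, then back up and shift about 11 mm towards +y.

creep_tool --rows '{"dx":[0,0.003,0.008,0.011,0.011,0.011],"dy":[0,0,0,0,0,0],"dz":[-0.006,-0.012,-0.014,-0.014,-0.014,-0.014],"yaw":[0,0,0,0,0,0]}'

```text
t: 6.35
tool_pos: [0.5283, -0.1648, 0.0393]
eef_rot: [[0.034, 0.999, 0.0], [0.999, -0.034, -0.0], [-0.0, 0.0, -1.0]]
force: [-0.6, 0.8, -1.4]
gripper_width: 0.354
gripper_force: 35.7
```

```bash
python3 - <<'E'
from h import *
im,W=cloud('w4'); z=W[...,2]
for a,b in((-.10,.5),):
    for n,s in (('L',(z>.028)&(z<.04)&(W[...,0]<.511)&(W[...,0]>.495)),('R',(z>.028)&(z<.04)&(W[...,0]>.546)&(W[...,0]<.562))):
        s=s&(W[...,1]>-.15)&(W[...,1]<-.06); Q=W[s]; print(n,len(Q),np.percentile(Q[:,1],[2,50,98]),np.percentile(Q[:,0],[2,98]))
o=monitor.get_obs(); print(o['force'],o['torque'])
snap('wrist','w5'); im,W=cloud('w5'); z=W[...,2]; v,u=np.mgrid[0:384,0:512]
b=(u>200)&(u<310)&(v<330)&(z>.04)&(z<.09)&(im.max(2)<60); Q=W[b]; print('trim +y end',np.percentile(Q[:,1],[.5,99.5]),np.median(Q[:,0]))
for lo in (-.19,-.16,-.13,-.1):
    q=Q[abs(Q[:,1]-lo)<.005]; print(lo,np.percentile(q[:,2],95) if len(q) else 0,(np.percentile(q[:,0],[2,98])) if len(q) else 0)
E
```

```text
L 993 [-0.12124444 -0.10921268 -0.09781393] [0.50310892 0.51085446]
R 1009 [-0.12339038 -0.11127847 -0.09986214] [0.55440388 0.56172385]
[-0.56145446  0.76404989 -1.4245633 ] [-0.03688625  0.01534698  0.0291935 ]
trim +y end [-0.19168308 -0.08031043] 0.5286181743469692
-0.19 0.06817789175083458 [0.51123981 0.54038007]
-0.16 0.08135966807340658 [0.50133242 0.5525331 ]
-0.13 0.06757328575697572 [0.514051   0.54283678]
-0.1 0.06722698575843425 [0.51483222 0.5441004 ]
```

Saddle centre is at y -0.165, and the trimmer is now free and level there. Lowering gently.

creep_tool --rows '{"dx":[0,0,0,0,0,0,0],"dy":[0.001,0.001,0.001,0.001,0.001,0.001,0.001],"dz":[0.005,0.009,0.011,0.012,0.013,0.013,0.013],"yaw":[0,0,0,0,0,0,0]}'

```text
t: 7.1
tool_pos: [0.5295, -0.1649, 0.0264]
eef_rot: [[0.034, 0.999, 0.0], [0.999, -0.034, -0.0], [-0.0, 0.0, -1.0]]
force: [-0.3, -0.7, -0.9]
gripper_width: 0.363
gripper_force: 35.7
```

creep_tool --rows '{"dx":[0,0,0,0,0],"dy":[0,0,0,0,0],"dz":[0.0005,0.001,0.0015,0.0015,0.0015],"yaw":[0,0,0,0,0]}'

```text
t: 7.6
tool_pos: [0.5296, -0.1651, 0.0256]
eef_rot: [[0.034, 0.999, 0.0], [0.999, -0.034, -0.0], [-0.0, 0.0, -1.0]]
force: [-3.1, 0.4, 5.2]
gripper_width: 0.36
gripper_force: 36.3
```

Contact at 5 N at the expected floor height, so it is seated. Releasing.

creep_tool --rows '{"dx":[0,0,0,0],"dy":[0,0,0,0],"dz":[0,0,0,0],"yaw":[0,0,0,0]}' --finger_gap 0.75

```text
t: 8.0
tool_pos: [0.5293, -0.1647, 0.0246]
eef_rot: [[0.034, 0.999, -0.0], [0.999, -0.034, 0.0], [0.0, -0.0, -1.0]]
force: [0.5, 0.4, 0.2]
gripper_width: 0.749
gripper_force: 0.0
```

creep_tool --rows '{"dx":[0,0,0,0,0,0,0],"dy":[0,0,0,0,0,0,0],"dz":[-0.02,-0.06,-0.1,-0.14,-0.14,-0.14,-0.14],"yaw":[0,0,0,0,0,0,0]}'

```text
t: 8.7
tool_pos: [0.5285, -0.1644, 0.1632]
eef_rot: [[0.034, 0.999, -0.002], [0.999, -0.034, 0.001], [0.001, -0.002, -1.0]]
force: [-0.5, 0.3, -0.6]
gripper_width: 0.752
gripper_force: 0.0
```

```bash
python3 - <<'E'
from h import *
snap('wrist','w6'); im,W=cloud('w6'); z=W[...,2]
b=(abs(W[...,0]-.529)<.022)&(W[...,1]>-.257)&(W[...,1]<-.07)&(im.max(2)<60)&(z>.025)&(z<.08); Q=W[b]; print(cv2.minAreaRect((Q[:,:2]*1000).astype(np.float32)))
for lo in (-.23,-.2,-.16,-.13,-.1):
    q=Q[abs(Q[:,1]-lo)<.006]; print(lo,len(q),np.percentile(q[:,2],[90,98]).round(4) if len(q) else 0)
v,u=np.mgrid[0:384,0:512]
s=(z>.058)&(z<.069)&(abs(W[...,0]-.614)<.025)&(W[...,1]>-.095)&(W[...,1]<-.04)&(im.min(2)>70); Q=W[s]; print('btn',len(Q),cv2.minAreaRect((Q[:,:2]*1000).astype(np.float32)) if len(Q) else 0)
E
```

```text
((528.0673828125, -158.35523986816406), (156.45941162109375, 30.689855575561523), 87.75641632080078)
-0.23 262 [0.0477 0.0482]
-0.2 137 [0.0539 0.0548]
-0.16 275 [0.0527 0.0534]
-0.13 455 [0.0537 0.0545]
-0.1 508 [0.0539 0.0546]
btn 1686 ((613.8310546875, -67.68498229980469), (33.02034378051758, 28.120908737182617), 87.83918762207031)
```

View pics/w6.png

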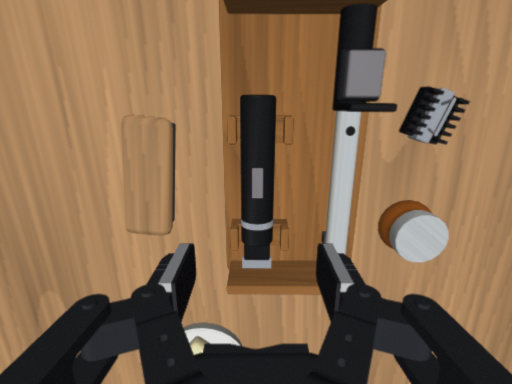

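The trimmer lies level in both saddles: top at 54 mm, all free, with the blade end clear of the cheek at (257,264). Next I'll shut the fingers and go over the button at (365,73), about 3 mm clear of the stop face.

creep_tool --rows '{"dx":[0.025,0.055,0.08,0.093,0.093,0.093,0.093,0.093,0.093,0.093,0.093,0.093],"dy":[0.02,0.047,0.07,0.0805,0.0805,0.0805,0.0805,0.0805,0.0805,0.0805,0.0805,0.0805],"dz":[0.01,0.02,0.03,0.04,0.05,0.07,0.086,0.09,0.09,0.09,0.09,0.09],"yaw":[0,0,0,0,0,0,0,0,0,0,0,0]}' --finger_gap 0.0 --grip_n 20

```text
t: 9.95
tool_pos: [0.6136, -0.0749, 0.076]
eef_rot: [[0.034, 0.999, 0.002], [0.999, -0.034, -0.0], [-0.0, 0.002, -1.0]]
force: [-1.0, 0.0, -0.2]
gripper_width: -0.003
gripper_force: 0.0
```

```bash
python3 - <<'E'
from h import *
snap('wrist','w7'); snap('side','s7')
a=cv2.imread('pics/w7.png'); b=cv2.imread('pics/s7.png')
b=cv2.resize(b[120:230,200:330],(416,352),interpolation=cv2.INTER_CUBIC); a=cv2.resize(a,(384,288))
c=np.zeros((352,800,3),np.uint8); c[:288,:384]=a; c[:,384:]=b; cv2.imwrite('pics/c7.png',c)
E
```

```text
(no output)
```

View pics/c7.png

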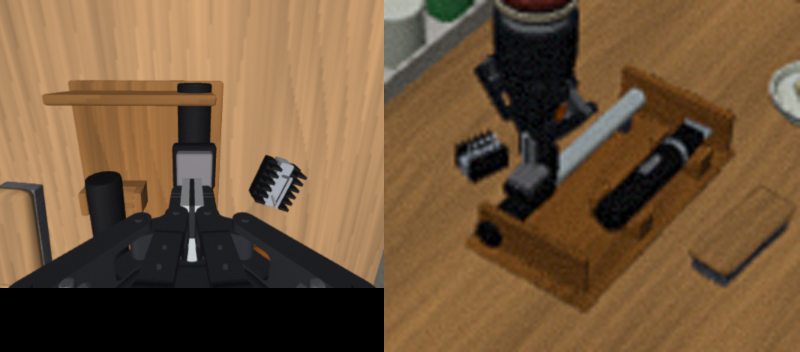

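The shut tips stand over the button next to the stop. Pressing.

creep_tool --rows '{"dx":[0,0,0,0,0,0,0],"dy":[0,0,0,0,0,0,0],"dz":[0.006,0.01,0.014,0.0165,0.0175,0.0175,0.0175],"yaw":[0,0,0,0,0,0,0]}'

```text
t: 10.75
tool_pos: [0.613, -0.0746, 0.0581]
eef_rot: [[0.034, 0.999, -0.0], [0.999, -0.034, 0.0], [0.0, -0.0, -1.0]]
force: [-2.6, 0.6, 5.6]
gripper_width: 0.002
gripper_force: 3.2
```

creep_tool --rows '{"dx":[0,0,0],"dy":[0,0,0],"dz":[0.001,0.0017,0.0017],"yaw":[0,0,0]}'

```text
t: 11.05
tool_pos: [0.613, -0.0746, 0.0566]
eef_rot: [[0.034, 0.999, -0.0], [0.999, -0.034, -0.0], [-0.0, -0.0, -1.0]]
force: [-3.2, 0.5, 7.6]
gripper_width: 0.001
gripper_force: 3.8
```

creep_tool --rows '{"dx":[-0.001,-0.002,-0.003,-0.004,-0.005,-0.006,-0.007],"dy":[0,0,0,0,0,0,0],"dz":[0,0,0,0,0,0,0],"yaw":[0,0,0,0,0,0,0]}'

```text
t: 11.75
tool_pos: [0.6128, -0.0813, 0.0566]
eef_rot: [[0.034, 0.999, -0.0], [0.999, -0.034, 0.001], [0.001, -0.0, -1.0]]
force: [-3.2, 1.1, 7.7]
gripper_width: -0.0
gripper_force: 3.7
```

creep_tool --rows '{"dx":[-0.001,-0.002,-0.003,-0.004,-0.005,-0.006,-0.007,-0.008],"dy":[0,0,0,0,0,0,0,0],"dz":[0,0,0,0,0,0,0,0],"yaw":[0,0,0,0,0,0,0,0]}'

```text
t: 12.55
tool_pos: [0.6125, -0.0893, 0.0566]
eef_rot: [[0.034, 0.999, -0.001], [0.999, -0.034, 0.001], [0.001, -0.001, -1.0]]
force: [-3.1, 1.8, 7.4]
gripper_width: -0.0
gripper_force: 3.7
```

```bash
python3 - <<'E'
from h import *
snap('wrist','w8'); im,W=cloud('w8'); z=W[...,2]
s=(z>.05)&(z<.069)&(abs(W[...,0]-.614)<.02)&(W[...,1]>-.1)&(W[...,1]<-.03)&(im.min(2)>70)&(abs(im.astype(int).max(2)-im.min(2))<25); Q=W[s]; print('btn +y edge',len(Q),np.percentile(Q[:,1],[50,99]),np.median(Q[:,2]))
s=(z>.05)&(z<.068)&(abs(W[...,0]-.54)<.02)&(W[...,1]>-.08)&(W[...,1]<.02)&(im[...,0]>im[...,2].astype(int)+40); Q=W[s]; print('cheek',len(Q),np.percentile(Q[:,1],[2,50,98]))
E
```

```text
btn +y edge 1795 [-0.07465421 -0.06576464] 0.056955343519922014
cheek 1519 [-0.02791217 -0.02365923 -0.01996912]
```

The sleeve has moved 15 mm in, by both the cheek and the button edge. I'll let the button up so its catch rides in the tube, then push only the stop.

creep_tool --rows '{"dx":[0,0,0,-0.002,-0.004,-0.006,-0.008,-0.01,-0.012,-0.014],"dy":[0,0,0,0,0,0,0,0,0,0],"dz":[-0.007,-0.014,-0.014,-0.014,-0.014,-0.014,-0.014,-0.014,-0.014,-0.014],"yaw":[0,0,0,0,0,0,0,0,0,0]}'

```text
t: 13.6
tool_pos: [0.6116, -0.1024, 0.069]
eef_rot: [[0.034, 0.999, -0.001], [0.999, -0.034, 0.003], [0.003, -0.001, -1.0]]
force: [-0.5, 4.2, 0.4]
gripper_width: -0.002
gripper_force: 2.5
```

creep_tool --rows '{"dx":[-0.002,-0.004,-0.006,-0.008,-0.009,-0.01,-0.01],"dy":[0,0,0,0,0,0,0],"dz":[0,0,0,0,0,0,0],"yaw":[0,0,0,0,0,0,0]}'

```text
t: 14.3
tool_pos: [0.6112, -0.1128, 0.069]
eef_rot: [[0.034, 0.999, -0.001], [0.999, -0.034, 0.002], [0.002, -0.001, -1.0]]
force: [0.4, 5.1, -0.2]
gripper_width: 0.007
gripper_force: 2.5
```

```bash
python3 - <<'E'
from h import *
snap('wrist','w9'); im,W=cloud('w9'); z=W[...,2]
s=(z>.05)&(z<.069)&(abs(W[...,0]-.614)<.02)&(W[...,1]>-.12)&(W[...,1]<-.05)&(im.min(2)>70)&(abs(im.astype(int).max(2)-im.min(2))<25); Q=W[s]; print('btn +y edge',len(Q),np.percentile(Q[:,1],[50,99]),np.median(Q[:,2]))
s=(z>.05)&(z<.068)&(abs(W[...,0]-.54)<.02)&(W[...,1]>-.08)&(W[...,1]<.02)&(im[...,0]>im[...,2].astype(int)+40); Q=W[s]; print('cheek',len(Q),np.percentile(Q[:,1],[2,50,98]))
E
```

```text
btn +y edge 2144 [-0.09698336 -0.08536819] 0.05991199711291016
cheek 1324 [-0.04812726 -0.04365308 -0.03971329]
```

Now at about 35 mm, with the button at half height and 4 to 5 N of sliding force. Closing in on 44.5 mm in small steps.

creep_tool --rows '{"dx":[-0.001,-0.002,-0.003,-0.004,-0.005,-0.006,-0.0065,-0.007],"dy":[0,0,0,0,0,0,0,0],"dz":[0,0,0,0,0,0,0,0],"yaw":[0,0,0,0,0,0,0,0]}'

```text
t: 15.15
tool_pos: [0.6109, -0.1203, 0.069]
eef_rot: [[0.034, 0.999, -0.001], [0.999, -0.034, 0.001], [0.001, -0.001, -1.0]]
force: [-1.0, 5.3, -0.8]
gripper_width: 0.002
gripper_force: 2.6
```

creep_tool --rows '{"dx":[-0.0005,-0.001],"dy":[0,0],"dz":[0,0],"yaw":[0,0]}'

```text
t: 15.35
tool_pos: [0.611, -0.1219, 0.0692]
eef_rot: [[0.034, 0.999, -0.001], [0.999, -0.034, -0.001], [-0.001, -0.001, -1.0]]
force: [-1.0, 1.7, -0.9]
gripper_width: -0.003
gripper_force: 0.8
```

creep_tool --rows '{"dx":[-0.0005,-0.001],"dy":[0,0],"dz":[0,0],"yaw":[0,0]}'

```text
t: 15.55
tool_pos: [0.6116, -0.1233, 0.0699]
eef_rot: [[0.034, 0.999, 0.001], [0.999, -0.034, -0.001], [-0.001, 0.001, -1.0]]
force: [-0.5, 2.0, -1.2]
gripper_width: 0.005
gripper_force: 0.8
```

```bash
cat > b.py <<'E'
from h import *
import sys
n=sys.argv[1]
snap('wrist',n); im,W=cloud(n); z=W[...,2]
s=(z>.05)&(z<.069)&(abs(W[...,0]-.614)<.02)&(W[...,1]>-.14)&(W[...,1]<-.05)&(im.min(2)>70)&(abs(im.astype(int).max(2)-im.min(2))<25); Q=W[s]; print('btn +y edge',len(Q),np.percentile(Q[:,1],[50,99]),np.median(Q[:,2]))
s=(z>.05)&(z<.068)&(abs(W[...,0]-.54)<.02)&(W[...,1]>-.08)&(W[...,1]<.02)&(im[...,0]>im[...,2].astype(int)+40); Q=W[s]; print('cheek',len(Q),np.percentile(Q[:,1],[2,50,98]))
print(monitor.get_obs()['force'])
E
python3 b.py w10
```

```text
btn +y edge 2147 [-0.10643905 -0.09578853] 0.06432781082492423
cheek 1277 [-0.05856938 -0.05409048 -0.05025271]
[-1.53313267  1.7495949  -1.44326248]
```

creep_tool --rows '{"dx":[-0.0005,-0.0005,-0.0005],"dy":[0,0,0],"dz":[0,0,0],"yaw":[0,0,0]}'

```text
t: 15.9
tool_pos: [0.6116, -0.1235, 0.07]
eef_rot: [[0.034, 0.999, 0.001], [0.999, -0.034, -0.001], [-0.001, 0.001, -1.0]]
force: [-0.1, 0.2, 0.4]
gripper_width: 0.0
gripper_force: 0.1
```

```bash
python3 b.py w11
```

```text
btn +y edge 2142 [-0.10664847 -0.09599215] 0.06431440192033328
cheek 1286 [-0.05896003 -0.05433686 -0.05047579]
[ 0.34030031  0.26795564 -0.49387631]
```

The button top rose from 59.9 to 64.3 mm and the force fell to zero, so it has caught in the hole at about 45 mm. Backing off and checking.

creep_tool --rows '{"dx":[0.003,0.005,0.005,0.005,0.005,0.005,0.005,0.005,0.005,0.005],"dy":[0,0,0,0,0,0,0,0,0,0],"dz":[0,-0.01,-0.04,-0.08,-0.12,-0.15,-0.15,-0.15,-0.15,-0.15],"yaw":[0,0,0,0,0,0,0,0,0,0]}'

```text
t: 16.95
tool_pos: [0.6105, -0.1177, 0.2174]
eef_rot: [[0.034, 0.999, -0.003], [0.999, -0.034, 0.001], [0.001, -0.003, -1.0]]
force: [0.2, 0.1, -0.5]
gripper_width: 0.004
gripper_force: 0.0
```

```bash
python3 b.py w12; python3 - <<'E'
from h import *
im,W=cloud('w12'); z=W[...,2]
b=(abs(W[...,0]-.529)<.022)&(W[...,1]>-.257)&(W[...,1]<-.07)&(im.max(2)<60)&(z>.025)&(z<.08); Q=W[b]; print(len(Q),cv2.minAreaRect((Q[:,:2]*1000).astype(np.float32)))
snap('top','t12')
a=cv2.imread('pics/w12.png'); b=cv2.imread('pics/t12.png')[100:275,120:420]; b=cv2.resize(b,(416,243)); c=np.zeros((288,800,3),np.uint8); c[:,:384]=cv2.resize(a,(384,288)); c[:243,384:]=b; cv2.imwrite('pics/c12.png',c)
E
```

```text
btn +y edge 816 [-0.11226443 -0.09640984] 0.06444169546002573
cheek 357 [-0.05874128 -0.05425629 -0.0502409 ]
[0.03456127 0.11253394 0.05197197]
3116 ((526.5457153320312, -157.76812744140625), (156.21197509765625, 36.02788162231445), 87.62629699707031)
```

View pics/c12.png

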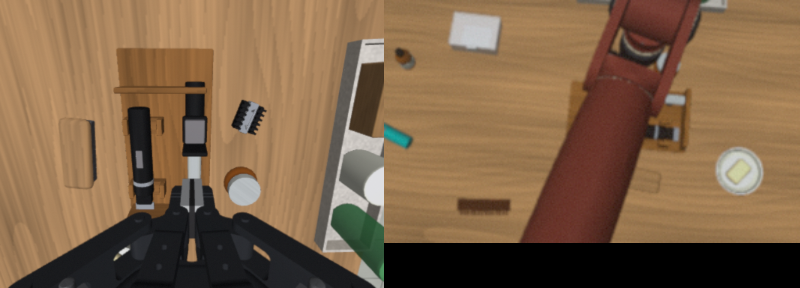

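The trimmer lies in both saddles at (140,158), the sliding cheek at (160,90) is moved in close to it, and the button at (195,130) is fully out. The bystanders are undisturbed and the arm is clear, so I'm handing in.

```bash
python3 -c "
from plant import manip; print(manip.sign_off())"
```

```text
the job is handed in; nothing more can be done
None
```

The black trimmer lies released in both saddles, and the sleeve is slid in about 45 mm with the button fully out in the next hole; on the first lowering the blade end touched the fixed cheek (about 13 N), so I backed off and shifted it 11 mm, and the job was handed in at about 17 s.

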